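# Stand the washed glass upside down on its drying post

### The arm

A 6-joint arm with a two-finger parallel gripper is mounted at the origin on a cart in front of the work surface, level with it; the furniture and walls round the work are solid. World frame = base frame: x ahead of the robot, y to its left, z up, the work surface at z = 0. Lengths are in mm, angles in rad, forces in N, time in s.
With the tool pointing down it reaches from about 150 to 775 mm from the base axis. Payload 6.1 kg.
Tool frame: the origin (TCP) lies between the finger pads; the fingertips stand 22 mm ahead of it and the grasp point (between the pads) lies 3 mm ahead of it; z points along the fingers, y is the line along which they close (so a half turn about z gives the same grasp; the last joint's range is limited). The gripper opens to 85 mm and grips with 20 to 120 N. Pads are 22 mm wide; open, the fingers measure 114 mm over their backs; the gripper's body (76 mm by 85 mm) begins 54 mm behind the grasp point. The pads swing forward as they close: fully open they stand 13 mm farther back than shut.
Start: joints at [-1.119, 0.126, -0.04, 1.405, 0, 1.571], TCP at [229.199, -472.309, 253.295] pointing down, gripper open.
Joint ranges: [-2.72, 2.72], [-0.95, 1.95], [-1.27, 1.35], [-1.78, 2.02], [-1.46, 1.47], [-3.14, 3.14]. Speed limits (rad/s): [2.39, 2.39, 3.01, 3.14, 3.14, 3.14].

### API

Orientations are given as a unit quaternion [w, x, y, z].
In Python, from station import observe, imaging, r, boxes_of, mark_of gives the robot as it stands.
- The arm moves only by the tool servo_tool, never from a script. Its argument "plan" is a list of rows, each an object of numbers: "x", "y", "z": the shift along the tool's x, y, z scaled (see below); "yaw": the turn about the tool's z scaled (see below); "hand": the opening, from -1 (shut) to 1 (fully open), so that 0 is half open. In form: [{"x": .., "y": .., "z": .., "yaw": .., "hand": ..}, ...]. A call has 1 to 8 rows; each row shifts and turns the commanded pose from where the row before left it, along the tool's axes as they then stand; what a row does not reach is not made up. The controller multiplies each number of a shift by 30 mm and each number of a turn by 2 pi rad. A row lasts 1/8 s, in which the tool goes at most 62.5 mm and 10.7 degrees, less where a joint would pass 70% of its speed; a pose out of reach is approached as far as the arm can. A call with a number of a shift or a turn outside -1 to 1 is refused whole. A call with a gripper value outside its range is refused whole. The fingers move at their own pace and stop on an object; "squeeze" is the grip in N (left out, the last holds). Time passes only in rows, so rows that do not move let the fingers close. It gives the time, the measured TCP pose, the force, the opening and the grip force at its end, in the units of the state.
- observe(): the state, without advancing time (a new reading comes with each control period).
- imaging.grab_frame(name): name is "side" or "top"; returns the picture (400x640x3 uint8, blue, green, red); there is no depth.
- imaging.camera_params(name): a dict with "fx", "fy", "cx", "cy" (pixels), "k1" (the pictures are not rectified: a ray, as slopes to the right and down, at radius r is drawn at 1 + k1 r^2 times it, then the intrinsics apply), "cam_to_world" (4x4, takes a point from camera to world coordinates). Camera axes: x right, y up, looking along -z (the intrinsics and any distortion apply to the point x, -y, -z); pixel columns grow to the right and rows downward; lengths in mm; the calibration is good to about 2 mm. A picture is of the moment at which its call begins. camera_params takes no time and is no camera call.
- r.finish_job(): hands the job in; it is judged then, once.
Trained networks look in the newest picture that a camera, given by its name, has taken for a name from the list of things; names that differ only in an ending like _2 or _b are one class to them, and where a whole thing is asked for, a point or a joint stands for the part that bears it (a point fixed in the world has none). Each returns a list of dicts, best first, with "conf" (0 to 1); they miss things now and then, are a little off and sometimes report something else, mostly with a low value. They report only what shows in the picture. A call takes as long as a camera call.
- boxes_of(camera, target): "position" ([x, y, z] in mm, in the coordinates of the camera as it stood for that picture, good to about 4 mm: the middle of the surface that is visible of it).
- mark_of(camera, target): "position" ([x, y, z] in mm, in the coordinates of the camera as it stood for that picture, good to about 4 mm: a listed point, or the origin of a listed thing).
The state is a dict: "clock": time; "q": joint angles; "joint_velocities": joint speeds; "joint_torque": joint torques, N m; "position": TCP position; "ee_rot": TCP orientation; "wrist_force": force on the tool from outside, world axes, zero at the start; "moment": the same for the moment, N m; "grip_width": finger opening in mm; "finger_force": force on a finger pad.
Only numpy, scipy, OpenCV 4.12 (cv2) and the standard library are available. Lean on these libraries where they do the work, as an engineer would, in place of code of your own. Each camera call takes 0.05 s, during which the arm holds its last target. There are 200 camera calls.

### The job

Take the drinking glass that lies on its side in the wooden cradle, turn it mouth down and lower it over the tall post of the drying rack until its rim stands on the board, and only then let go. Leave the green-and-white mug of tea where it stands.

Things in the scene. Friction and masses are not known exactly. Their poses are not given: they have to be found in the camera images.
- glass: clear drinking glass, 142 mm high, tapered: outside diameter 60 mm near the closed foot, 62 mm 50 mm up, 68 mm at the rim; inside radius 26 mm or more, 120 mm deep. Origin: centre of the foot; own z runs foot to mouth. Starts lying level (within 3 degrees) on a low wooden cradle (110 x 60 mm, dowel tops 16 mm above the worktop), axis 45 mm above the worktop, mouth roughly to the robot's left.
- tall_post: the tall slim upright wooden post of the drying rack: diameter 18 mm, 100 mm high, fixed. Origin: centre of its foot, on the board's top, which is 16 mm above the worktop; z up. The board is 180 x 100 mm and carries one other post, 90 mm away, at its other end.
- short_post: the short, thicker wooden post on the same board: diameter 24 mm, 45 mm high, fixed, not for this glass. Origin: centre of its foot, on the board's top; z up.
- tea_mug: green-and-white mug of tea, 91 mm high, 87 mm wide without the handle, standing to the left of the rack; to be left alone. Origin: underside, about 15 mm from the mug's axis towards the handle (own -y side); z up.

How it is judged (in metres and radians):
On the way:
1. the glass, still held, is upside down over the tall post with its rim within 20 mm of the board (angle between glass's own z axis and vertical above 2.8 rad and z of glass in the frame of tall_post below 0.162 m and horizontal distance between glass and tall_post below 0.03 m and contact force between the fingers and glass above 1 N), for 0.1 s.
At the end, for the whole second after the job is handed in: The glass stands at rest, mouth down and upright within 8 degrees, over the tall post, its rim on the board (foot 135 to 147 mm above the board) and its axis within 25 mm of the post's (angle between glass's own z axis and vertical above 3 rad and z of glass in the frame of tall_post between 0.135 and 0.147 m and horizontal distance between glass and tall_post below 0.025 m and linear speed of glass below 0.02 m/s); the robot touches nothing.
It fails at once if the mug of tea is shifted by more than 30 mm (distance of tea_mug from where it was at the start of the episode above 0.03 m).
It fails at once if the mug of tea is tipped by more than 15 degrees (angle between tea_mug's own z axis and vertical above 0.26 rad).
It also fails if it takes over 40 s, if anything falls off the work surface, if the arm or the gripper's body presses on something with over 40 N, if the wrist force passes 120 N, or if a joint passes its speed limit or range.

## Working session

There is one attempt and no reset: what is moved stays moved. The work goes in short steps, Python scripts to look and compute and a tool call to move; the robot and the scene stay as the last step left them, time stands still between calls to the robot, and variables do not carry over. Pictures are saved under pics/ and viewed, at most 10 in all, crops included, and the job is handed in when it is done.

Besides the shell and the picture viewer there is one more tool, called after "Request:" in YAML: its name, and indented under it one key for each argument. servo_tool: Moves the arm, as the interface text tells. Shifts and turns lie within -1 to 1; 1 stands for 30 mm of shift or 2 pi rad of turn. Its arguments: {"type":"object","properties":{"plan":{"type":"array"},"squeeze":{"type":"number"}},"required":["plan"]}

```bash
mkdir -p pics
cat > h.py <<'E'
import numpy as np, cv2
from station import observe, imaging, r, boxes_of, mark_of
def w(cam,p):
    return (np.array(imaging.camera_params(cam)["cam_to_world"])@np.append(p,1))[:3].round(1)
def ray(cam,u,v):
    c=imaging.camera_params(cam);K=np.array([[c["fx"],0,c["cx"]],[0,c["fy"],c["cy"]],[0,0,1]])
    p=cv2.undistortPoints(np.array([[[u,v]]],float),K,np.array([c["k1"],0,0,0,0]))[0,0]
    T=np.array(c["cam_to_world"]);return T[:3,3],T[:3,:3]@np.array([p[0],-p[1],-1])
def px(cam,P):
    c=imaging.camera_params(cam);T=np.linalg.inv(np.array(c["cam_to_world"]));q=T[:3,:3]@P+T[:3,3]
    s=np.array([q[0],-q[1]])/-q[2];s=s*(1+c["k1"]*(s@s));return np.array([c["fx"]*s[0]+c["cx"],c["fy"]*s[1]+c["cy"]]).round(1)
def at_z(cam,u,v,z):
    o,d=ray(cam,u,v);return (o+d*(z-o[2])/d[2]).round(1)
def look(things,show=True,tag="a"):
    for cam in("side","top"):
        cv2.imwrite(f"pics/{cam}_{tag}.png",imaging.grab_frame(cam))
        for t in things:
            for n,f in(("box",boxes_of),("mark",mark_of)):
                print(cam,t,n,[(round(d["conf"],2),w(cam,d["position"]).tolist()) for d in f(cam,t)[:2]])
E
python3 - <<'E'
from h import *
look(["glass","tall_post","short_post","tea_mug"])
a=cv2.imread("pics/side_a.png");b=cv2.imread("pics/top_a.png")
print(imaging.camera_params("side")["cam_to_world"],imaging.camera_params("top")["cam_to_world"])
print(observe())
E
```

```text
side glass box [(0.69, [651.2, -124.6, 41.2]), (0.63, [508.2, -93.4, 56.5])]
side glass mark [(0.72, [506.7, -120.6, 37.4])]
side tall_post box [(0.62, [638.3, -37.9, 65.3])]
side tall_post mark [(0.56, [642.8, -28.2, 17.6])]
side short_post box [(0.69, [648.1, -125.7, 38.9])]
side short_post mark [(0.84, [653.4, -116.4, 18.5])]
side tea_mug box [(0.92, [666.0, 160.2, 64.3])]
side tea_mug mark [(0.76, [664.1, 188.4, -4.1])]
top glass box [(0.89, [504.8, -45.2, 65.4])]
top glass mark [(0.96, [506.4, -116.0, 33.3])]
top tall_post box [(0.58, [645.9, -30.9, 78.0])]
top tall_post mark [(0.51, [652.0, -31.1, 19.5])]
top short_post box [(0.65, [648.4, -113.7, 48.6])]
top short_post mark [(0.6, [653.4, -116.5, 15.5])]
top tea_mug box [(0.97, [675.5, 191.0, 53.6])]
top tea_mug mark [(0.95, [662.6, 190.9, -2.1])]
[[ 9.91202505e-01  3.55595883e-02 -1.27487685e-01  4.75252100e+02]
 [-1.30530940e-01  4.21962974e-01 -8.97167165e-01 -8.07467671e+02]
 [ 2.18921877e-02  9.05915429e-01  4.22892384e-01  4.18076587e+02]
 [ 0.00000000e+00  0.00000000e+00  0.00000000e+00  1.00000000e+00]] [[-3.46939905e-
[... 285 characters left out ...]
1901575e+00,  1.25794481e-01, -3.95827061e-02,  1.40542844e+00,
        2.97491822e-05,  1.57076217e+00]), 'joint_velocities': array([1.18697887e-03, 2.07623773e-03, 1.35576021e-03, 6.89181899e-05,
       9.53932612e-04, 2.64063949e-04]), 'joint_torque': array([ 4.87746001e-04, -4.35691452e+01,  3.53089714e+01,  9.46012042e-04,
        1.00609639e-04,  6.48230952e-06]), 'position': array([ 229.1963174 , -472.30468744,  253.3053513 ]), 'ee_rot': array([-7.86464155e-06,  9.74591267e-01,  2.23990763e-01,  1.34550178e-05]), 'wrist_force': array([-0.33297874, -0.6863573 ,  0.2781417 ]), 'moment': array([-0.00790648, -0.01143221,  0.04097195]), 'finger_force': 0.0, 'grip_width': 85.27443970958005}
```

View pics/side_a.png

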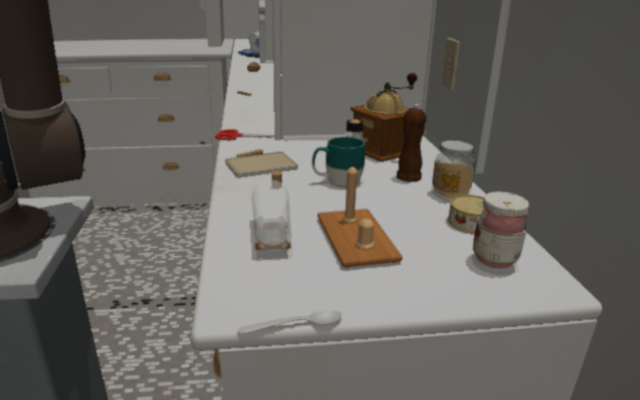

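View pics/top_a.png

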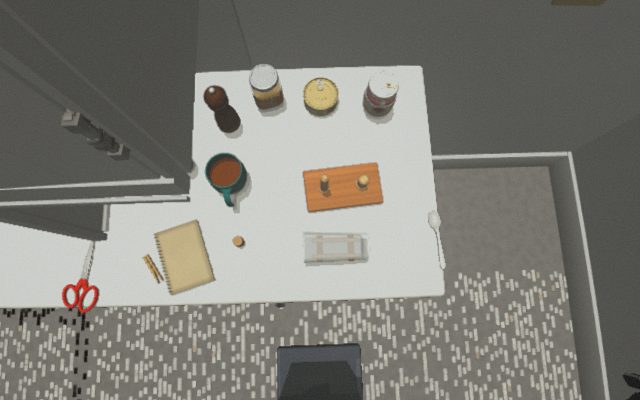

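Run:
```python
from h import *
b=cv2.imread("pics/top_a.png");a=cv2.imread("pics/side_a.png")
def outl(cam,im,s,o):
    for z,rad in((0,30),(50,31),(142,34)):
        pts=[px(cam,np.array([506+rad*np.cos(t),-118+z,45+rad*np.sin(t)])) for t in np.linspace(0,6.28,60)]
        cv2.polylines(im,[((np.array(pts)-o+.5)*s).astype(np.int32)],True,(0,0,255),1)
    for P in((648,-30,116),(653,-117,61)):
        rad=9 if P[2]>100 else 12
        pts=[px(cam,np.array(P)+[rad*np.cos(t),rad*np.sin(t),0]) for t in np.linspace(0,6.28,40)]
        cv2.polylines(im,[((np.array(pts)-o+.5)*s).astype(np.int32)],True,(255,0,0),1)
B=cv2.resize(b[150:275,290:395],None,fx=4,fy=4,interpolation=2);outl("top",B,4,np.array([290,150]))
A=cv2.resize(a[150:275,235:410],None,fx=4,fy=4,interpolation=2)[:500,:];outl("side",A,4,np.array([235,150]))
A=cv2.resize(A,None,fx=.53,fy=.53);c=np.zeros((500,800,3),np.uint8);c[:,:420]=B;c[:A.shape[0],425:425+A.shape[1]]=A[:,:375]
cv2.imwrite("pics/o1.png",c)
```

```text
(no output)
```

View pics/o1.png

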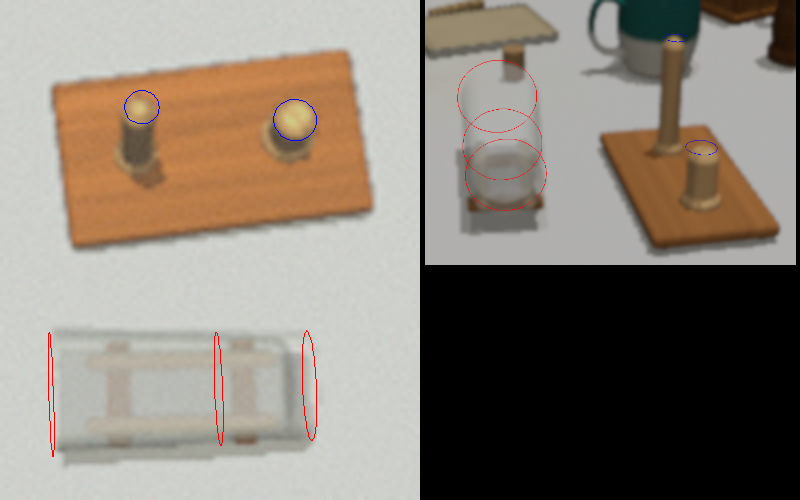

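Request:
servo_tool:
  plan:
    - {"yaw":-0.0289,"hand":1}
    - {"yaw":-0.0289,"hand":1}
    - {"yaw":-0.0289,"hand":1}
    - {"yaw":-0.0289,"hand":1}
    - {"yaw":-0.0289,"hand":1}
    - {"yaw":-0.0289,"hand":1}
    - {"x":0.9,"y":0.67,"hand":1}
    - {"x":0.9,"y":0.67,"hand":1}
  squeeze: 20

```text
schema error: expected keys x, y, z, yaw, hand
```

Request:
servo_tool:
  plan:
    - {"x":1,"y":0.75,"hand":1}
    - {"x":1,"y":0.75,"hand":1}
    - {"x":1,"y":0.75,"hand":1}
    - {"x":1,"y":0.75,"hand":1}
    - {"x":1,"y":0.75,"hand":1}
    - {"x":1,"y":0.75,"hand":1}
    - {"x":1,"y":0.75,"hand":1}
    - {"x":1,"y":0.75,"hand":1}

```text
schema error: expected keys x, y, z, yaw, hand
```

All keys are required in each row.

Request:
servo_tool:
  plan:
    - {"x":0,"y":0,"z":0,"yaw":-0.0289,"hand":1}
    - {"x":0,"y":0,"z":0,"yaw":-0.0289,"hand":1}
    - {"x":0,"y":0,"z":0,"yaw":-0.0289,"hand":1}
    - {"x":0,"y":0,"z":0,"yaw":-0.0289,"hand":1}
    - {"x":0,"y":0,"z":0,"yaw":-0.0289,"hand":1}
    - {"x":0,"y":0,"z":0,"yaw":-0.0289,"hand":1}
    - {"x":0.9,"y":0.67,"z":0,"yaw":0,"hand":1}
    - {"x":0.9,"y":0.67,"z":0,"yaw":0,"hand":1}
  squeeze: 20

```text
clock: 1.9
position: [271.2, -419.1, 253.2]
ee_rot: [-0.0, 0.718, 0.696, 0.0]
wrist_force: [1.1, -0.7, -0.3]
grip_width: 85.2
finger_force: 0.0
```

Request:
servo_tool:
  plan:
    - {"x":1,"y":0.7,"z":0,"yaw":0,"hand":1}
    - {"x":1,"y":0.7,"z":0,"yaw":0,"hand":1}
    - {"x":1,"y":0.7,"z":0,"yaw":0,"hand":1}
    - {"x":1,"y":0.7,"z":0,"yaw":0,"hand":1}
    - {"x":1,"y":0.7,"z":0,"yaw":0,"hand":1}
    - {"x":1,"y":0.7,"z":0,"yaw":0,"hand":1}
    - {"x":1,"y":0.7,"z":0,"yaw":0,"hand":1}
    - {"x":1,"y":0.7,"z":0,"yaw":0,"hand":1}

```text
clock: 2.9
position: [446.6, -183.6, 253.4]
ee_rot: [0.0, 0.717, 0.697, 0.0]
wrist_force: [1.3, -1.0, -0.1]
grip_width: 85.8
finger_force: 0.0
```

Request:
servo_tool:
  plan:
    - {"x":0.8,"y":0.6,"z":0.5,"yaw":0,"hand":1}
    - {"x":0.8,"y":0.6,"z":0.5,"yaw":0,"hand":1}
    - {"x":0.8,"y":0.6,"z":0.5,"yaw":0,"hand":1}
    - {"x":0,"y":0,"z":0.9,"yaw":0,"hand":1}
    - {"x":0,"y":0,"z":0.9,"yaw":0,"hand":1}
    - {"x":0,"y":0,"z":0.2,"yaw":0,"hand":1}
    - {"x":0,"y":0,"z":0,"yaw":0,"hand":1}
    - {"x":0,"y":0,"z":0,"yaw":0,"hand":1}

```text
clock: 3.9
position: [502.7, -114.5, 149.6]
ee_rot: [0.001, 0.718, 0.697, 0.001]
wrist_force: [-0.5, -0.0, -0.5]
grip_width: 85.4
finger_force: 0.0
```

Request:
servo_tool:
  plan:
    - {"x":0.35,"y":0.07,"z":0,"yaw":0,"hand":1}
    - {"x":0,"y":0,"z":0.8,"yaw":0,"hand":1}
    - {"x":0,"y":0,"z":0.8,"yaw":0,"hand":1}
    - {"x":0,"y":0,"z":0.5,"yaw":0,"hand":1}
    - {"x":0,"y":0,"z":0,"yaw":0,"hand":1}

```text
clock: 4.53
position: [504.0, -103.4, 84.7]
ee_rot: [-0.001, 0.717, 0.697, -0.0]
wrist_force: [-0.3, 0.6, -0.2]
grip_width: 85.4
finger_force: 0.0
```

Run:
```python
from h import *
look(["glass"],tag="b")
a=cv2.imread("pics/side_b.png")[130:290,180:420];b=cv2.imread("pics/top_b.png")[150:310,270:430]
cv2.imwrite("pics/o2.png",np.hstack([cv2.resize(a,None,fx=2,fy=2),cv2.resize(b,None,fx=2,fy=2)]))
```

```text
side glass box [(0.58, [507.9, -95.4, 59.5])]
side glass mark [(0.64, [507.8, -121.7, 33.9])]
top glass box [(0.58, [502.6, -24.9, 66.0])]
top glass mark []
```

View pics/o2.png

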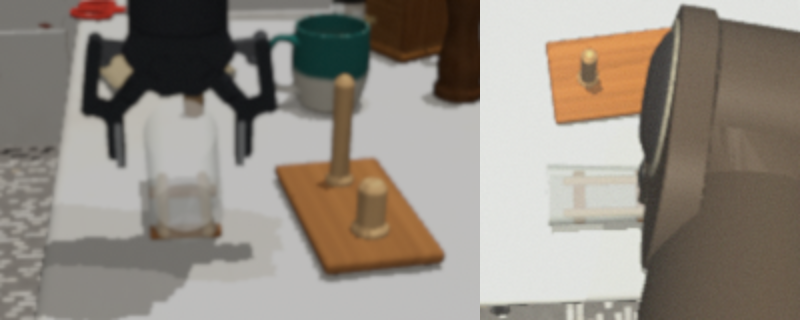

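The side crop shows the open fingers (117 and 245 px) straddling the glass (centre ≈183 px) symmetrically, so I go down and grip near the foot.

Request:
servo_tool:
  plan:
    - {"x":0,"y":0.05,"z":0.7,"yaw":0,"hand":1}
    - {"x":0,"y":0,"z":0.6,"yaw":0,"hand":1}
    - {"x":0,"y":0,"z":0,"yaw":0,"hand":1}
    - {"x":0,"y":0,"z":0,"yaw":0,"hand":-1}
    - {"x":0,"y":0,"z":0,"yaw":0,"hand":-1}
    - {"x":0,"y":0,"z":0,"yaw":0,"hand":-1}
    - {"x":0,"y":0,"z":0,"yaw":0,"hand":-1}
    - {"x":0,"y":0,"z":0,"yaw":0,"hand":-1}
  squeeze: 20

```text
clock: 5.82
position: [507.3, -104.2, 47.6]
ee_rot: [0.001, 0.717, 0.697, 0.001]
wrist_force: [2.0, -1.3, 7.4]
grip_width: 58.0
finger_force: 22.3
```

Request:
servo_tool:
  plan:
    - {"x":0,"y":0,"z":-0.4,"yaw":0,"hand":-1}
    - {"x":0,"y":0,"z":-0.8,"yaw":0,"hand":-1}
    - {"x":0,"y":0,"z":-1,"yaw":0,"hand":-1}
    - {"x":0,"y":0,"z":-1,"yaw":0,"hand":-1}
    - {"x":0,"y":0,"z":-1,"yaw":0,"hand":-1}
    - {"x":0,"y":0,"z":-1,"yaw":0,"hand":-1}
    - {"x":0,"y":0,"z":-1,"yaw":0,"hand":-1}
    - {"x":0,"y":0,"z":-0.5,"yaw":0,"hand":-1}

```text
clock: 6.82
position: [505.7, -103.8, 248.7]
ee_rot: [0.0, 0.717, 0.697, 0.0]
wrist_force: [-0.3, 0.2, -3.2]
grip_width: 57.8
finger_force: 22.3
```

Run:
```python
from h import *
look(["glass"],tag="c")
a=cv2.imread("pics/side_c.png")[70:290,160:420];b=cv2.imread("pics/top_c.png")[150:370,250:430]
cv2.imwrite("pics/o3.png",cv2.resize(np.hstack([a,b]),None,fx=1.8,fy=1.8))
```

```text
side glass box [(0.67, [507.6, -121.6, 251.3])]
side glass mark [(0.69, [507.1, -121.8, 238.5])]
top glass box [(0.82, [500.6, -24.8, 261.4]), (0.46, [646.7, -29.0, 77.7])]
top glass mark []
```

View pics/o3.png

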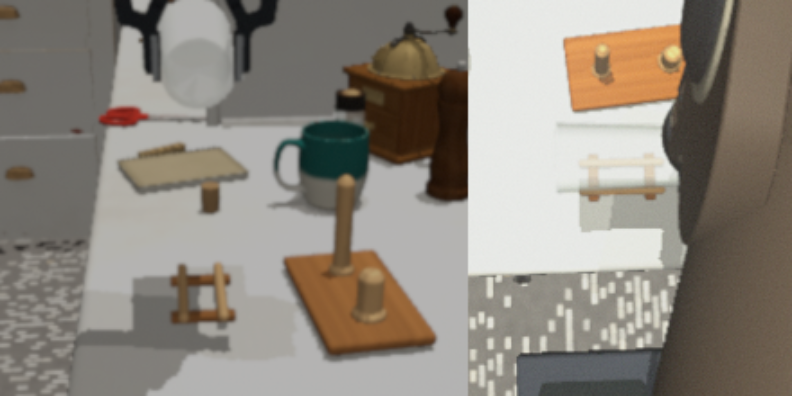

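Request:
servo_tool:
  plan:
    - {"x":0,"y":0,"z":0.9,"yaw":0,"hand":-1}
    - {"x":0,"y":0,"z":0.9,"yaw":0,"hand":-1}
    - {"x":0,"y":0,"z":0,"yaw":0,"hand":0.2}
    - {"x":0,"y":0,"z":0,"yaw":0,"hand":0.2}

```text
clock: 7.62
position: [506.0, -103.8, 193.7]
ee_rot: [-0.0, 0.717, 0.697, -0.0]
wrist_force: [0.2, -0.1, -2.2]
grip_width: 57.7
finger_force: 22.7
```

Request:
servo_tool:
  plan:
    - {"x":0,"y":0,"z":0,"yaw":0,"hand":0.3}
    - {"x":0,"y":0,"z":0,"yaw":0,"hand":0.3}

```text
clock: 7.88
position: [506.4, -103.9, 194.2]
ee_rot: [0.001, 0.717, 0.697, 0.0]
wrist_force: [1.0, 0.2, -2.8]
grip_width: 57.9
finger_force: 22.7
```

Request:
servo_tool:
  plan:
    - {"x":0,"y":0,"z":0,"yaw":0,"hand":0.34}

```text
clock: 8.0
position: [506.2, -103.9, 193.8]
ee_rot: [0.0, 0.717, 0.697, 0.0]
wrist_force: [-0.4, -0.3, -2.6]
grip_width: 57.8
finger_force: 22.7
```

Request:
servo_tool:
  plan:
    - {"x":0,"y":0,"z":0,"yaw":0,"hand":0.35}

```text
clock: 8.12
position: [506.1, -103.8, 193.5]
ee_rot: [0.0, 0.717, 0.697, 0.0]
wrist_force: [-0.0, 0.0, -2.4]
grip_width: 57.8
finger_force: 22.7
```

Request:
servo_tool:
  plan:
    - {"x":0,"y":0,"z":0,"yaw":0,"hand":0.36}

```text
clock: 8.25
position: [506.0, -103.8, 193.3]
ee_rot: [0.0, 0.717, 0.697, -0.0]
wrist_force: [-0.6, 0.1, -2.8]
grip_width: 58.1
finger_force: 14.6
```

Request:
servo_tool:
  plan:
    - {"x":0,"y":0,"z":0,"yaw":0,"hand":0.363}

```text
clock: 8.38
position: [506.0, -103.8, 193.3]
ee_rot: [-0.0, 0.717, 0.697, 0.0]
wrist_force: [-0.5, 0.3, -2.5]
grip_width: 58.5
finger_force: 11.5
```

Request:
servo_tool:
  plan:
    - {"x":0,"y":0,"z":0,"yaw":0,"hand":0.366}

```text
clock: 8.5
position: [506.0, -103.7, 193.3]
ee_rot: [-0.0, 0.717, 0.697, 0.0]
wrist_force: [0.7, 0.7, -2.7]
grip_width: 58.2
finger_force: 7.5
```

Request:
servo_tool:
  plan:
    - {"x":0,"y":0,"z":0,"yaw":0,"hand":0.367}
    - {"x":0,"y":0,"z":0,"yaw":0,"hand":0.367}

```text
clock: 8.75
position: [506.0, -104.0, 193.3]
ee_rot: [0.0, 0.717, 0.697, -0.0]
wrist_force: [-0.1, 0.4, -2.0]
grip_width: 58.4
finger_force: 5.4
```

Run:
```python
from h import *
print(observe()["finger_force"],observe()["moment"])
look(["glass"],tag="d")
```

```text
5.388257372037655 [-0.17303097  0.03943465  0.02021913]
side glass box [(0.88, [499.2, -154.9, 142.0])]
side glass mark [(0.65, [508.7, -91.4, 194.4])]
top glass box [(0.47, [499.4, -76.3, 187.6])]
top glass mark [(0.64, [507.2, -92.6, 194.7])]
```

Run:
```python
from h import *
a=imaging.grab_frame("side")[70:290,160:420];b=imaging.grab_frame("top")[150:370,250:430]
cv2.imwrite("pics/o4.png",cv2.resize(np.hstack([a,b]),None,fx=1.8,fy=1.8))
print(mark_of("side","glass")[:1],w("side",mark_of("side","glass")[0]["position"]),observe()["moment"])
```

```text
[{'position': [-67.4, 99.3, -726.8], 'conf': 0.7}] [ 504.6 -104.7  199.2] [ 0.00163946 -0.00676936  0.04086974]
```

View pics/o4.png

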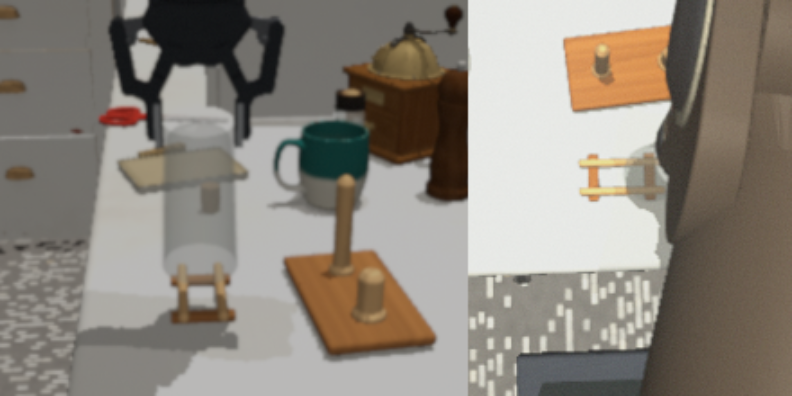

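The glass has swung mouth down between the pads, with the foot at the top (side crop ≈198,118) and the rim ≈200,258. I tighten the grip and lift.

Request:
servo_tool:
  plan:
    - {"x":0,"y":0,"z":0,"yaw":0,"hand":-1}
    - {"x":0,"y":0,"z":0,"yaw":0,"hand":-1}
    - {"x":0,"y":0,"z":0,"yaw":0,"hand":-1}
    - {"x":0,"y":0,"z":-0.5,"yaw":0,"hand":-1}
    - {"x":0,"y":0,"z":-0.9,"yaw":0,"hand":-1}
    - {"x":0,"y":0,"z":-0.9,"yaw":0,"hand":-1}
    - {"x":0,"y":0,"z":-0.8,"yaw":0,"hand":-1}
    - {"x":0,"y":0,"z":0,"yaw":0,"hand":-1}
  squeeze: 30

```text
clock: 10.25
position: [507.0, -104.0, 289.0]
ee_rot: [0.002, 0.717, 0.697, 0.001]
wrist_force: [1.0, -0.1, -3.1]
grip_width: 57.2
finger_force: 33.6
```

Request:
servo_tool:
  plan:
    - {"x":0.3,"y":0.5,"z":0,"yaw":0,"hand":-1}
    - {"x":0.4,"y":0.8,"z":0,"yaw":0,"hand":-1}
    - {"x":0.4,"y":0.8,"z":0,"yaw":0,"hand":-1}
    - {"x":0.5,"y":0.8,"z":0,"yaw":0,"hand":-1}
    - {"x":0.5,"y":0.9,"z":0,"yaw":0,"hand":-1}
    - {"x":0.5,"y":0.9,"z":0,"yaw":0,"hand":-1}
    - {"x":0,"y":0,"z":0,"yaw":0,"hand":-1}
    - {"x":0,"y":0,"z":0,"yaw":0,"hand":-1}

```text
clock: 11.25
position: [649.1, -29.6, 284.8]
ee_rot: [-0.001, 0.717, 0.697, -0.001]
wrist_force: [0.2, -0.0, -1.7]
grip_width: 57.1
finger_force: 33.9
```

Run:
```python
from h import *
look(["glass","tall_post"],tag="e")
a=cv2.imread("pics/side_e.png");s=2.5;o=np.array([270,30])
A=cv2.resize(a[30:270,270:470],None,fx=s,fy=s)
for P,rad in(((648,-30,116),9),((648,-30,16),9)):
    pts=[px("side",np.array(P)+[rad*np.cos(t),rad*np.sin(t),0]) for t in np.linspace(0,6.28,40)]
    cv2.polylines(A,[((np.array(pts)-o+.5)*s).astype(np.int32)],True,(255,0,0),1)
p=observe()["position"]
for z,rad in((14,30),(14-142,34)):
    pts=[px("side",p+[rad*np.cos(t),rad*np.sin(t),z]) for t in np.linspace(0,6.28,40)]
    cv2.polylines(A,[((np.array(pts)-o+.5)*s).astype(np.int32)],True,(0,0,255),1)
cv2.imwrite("pics/o5.png",A)
```

```text
side glass box [(0.93, [642.3, -52.9, 218.8])]
side glass mark [(0.9, [649.8, -31.8, 287.7]), (0.66, [666.2, 186.5, -3.4])]
side tall_post box [(0.86, [639.0, -33.7, 64.0])]
side tall_post mark [(0.84, [642.0, -25.9, 14.5])]
top glass box []
top glass mark []
top tall_post box []
top tall_post mark []
```

View pics/o5.png

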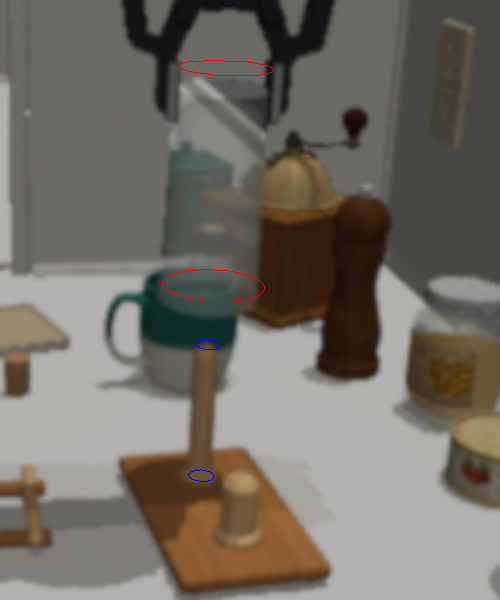

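Request:
servo_tool:
  plan:
    - {"x":0,"y":-0.05,"z":0.4,"yaw":0,"hand":-1}
    - {"x":0,"y":0,"z":0.6,"yaw":0,"hand":-1}
    - {"x":0,"y":0,"z":0.6,"yaw":0,"hand":-1}
    - {"x":0,"y":0,"z":0.6,"yaw":0,"hand":-1}
    - {"x":0,"y":0,"z":0.4,"yaw":0,"hand":-1}
    - {"x":0,"y":0,"z":0.4,"yaw":0,"hand":-1}
    - {"x":0,"y":0,"z":0,"yaw":0,"hand":-1}
    - {"x":0,"y":0,"z":0,"yaw":0,"hand":-1}

```text
clock: 12.75
position: [647.9, -30.0, 196.9]
ee_rot: [0.0, 0.717, 0.697, 0.0]
wrist_force: [-0.4, -0.3, -2.5]
grip_width: 57.0
finger_force: 33.9
```

Run:
```python
from h import *
look(["glass"],tag="f")
a=cv2.imread("pics/side_f.png")
cv2.imwrite("pics/o6.png",cv2.resize(a[60:260,270:450],None,fx=3,fy=3))
```

```text
side glass box [(0.6, [642.9, -53.8, 133.0])]
side glass mark [(0.88, [648.2, -30.0, 197.1])]
top glass box []
top glass mark []
```

View pics/o6.png

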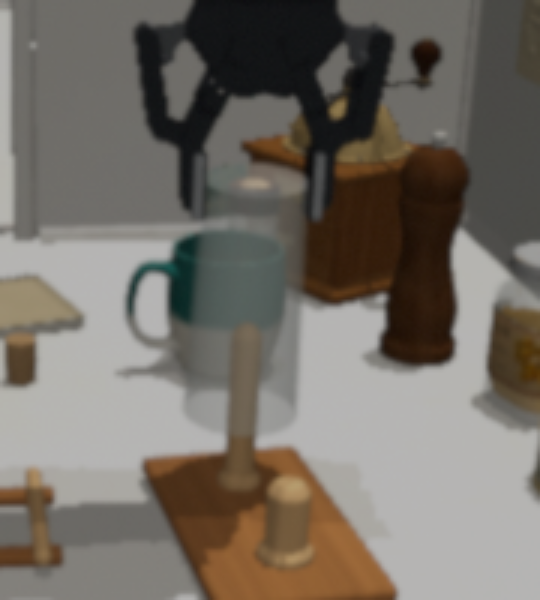

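The post (245,330–490) is inside the glass (rim 183–298 at row ≈410). The foot is at about z 198, so there are about 40 mm left to go.

Request:
servo_tool:
  plan:
    - {"x":0,"y":0,"z":0.4,"yaw":0,"hand":-1}
    - {"x":0,"y":0,"z":0.4,"yaw":0,"hand":-1}
    - {"x":0,"y":0,"z":0.3,"yaw":0,"hand":-1}
    - {"x":0,"y":0,"z":0,"yaw":0,"hand":-1}
    - {"x":0,"y":0,"z":0,"yaw":0,"hand":-1}

```text
clock: 13.68
position: [647.8, -30.0, 163.4]
ee_rot: [0.0, 0.717, 0.697, 0.0]
wrist_force: [-0.2, -0.1, -2.1]
grip_width: 57.3
finger_force: 33.9
```

Request:
servo_tool:
  plan:
    - {"x":0,"y":0,"z":0.1,"yaw":0,"hand":-1}
    - {"x":0,"y":0,"z":0,"yaw":0,"hand":-1}

```text
clock: 13.92
position: [647.7, -30.0, 160.3]
ee_rot: [0.0, 0.717, 0.697, -0.0]
wrist_force: [-0.1, 0.4, -2.8]
grip_width: 57.3
finger_force: 33.9
```

Request:
servo_tool:
  plan:
    - {"x":0,"y":0,"z":0.08,"yaw":0,"hand":-1}
    - {"x":0,"y":0,"z":0,"yaw":0,"hand":-1}

```text
clock: 14.18
position: [647.6, -30.0, 157.7]
ee_rot: [-0.0, 0.717, 0.697, -0.0]
wrist_force: [-0.2, 0.7, -2.3]
grip_width: 57.4
finger_force: 33.9
```

Request:
servo_tool:
  plan:
    - {"x":0,"y":0,"z":0.08,"yaw":0,"hand":-1}
    - {"x":0,"y":0,"z":0,"yaw":0,"hand":-1}

```text
clock: 14.42
position: [647.6, -30.0, 155.2]
ee_rot: [-0.0, 0.717, 0.697, -0.0]
wrist_force: [-0.2, -0.3, -2.3]
grip_width: 57.2
finger_force: 33.9
```

Request:
servo_tool:
  plan:
    - {"x":0,"y":0,"z":0.08,"yaw":0,"hand":-1}
    - {"x":0,"y":0,"z":0,"yaw":0,"hand":-1}

```text
clock: 14.68
position: [647.9, -29.7, 154.0]
ee_rot: [0.0, 0.717, 0.697, 0.001]
wrist_force: [-1.0, 1.5, 3.4]
grip_width: 57.5
finger_force: 34.5
```

Request:
servo_tool:
  plan:
    - {"x":0,"y":0,"z":0.03,"yaw":0,"hand":-1}
    - {"x":0,"y":0,"z":0,"yaw":0,"hand":-1}
    - {"x":0,"y":0,"z":0,"yaw":0,"hand":0.37}
    - {"x":0,"y":0,"z":0,"yaw":0,"hand":0.45}
    - {"x":0,"y":0,"z":0,"yaw":0,"hand":0.7}
    - {"x":0,"y":0,"z":0,"yaw":0,"hand":1}
    - {"x":0,"y":0,"z":0,"yaw":0,"hand":1}
    - {"x":0,"y":0,"z":0,"yaw":0,"hand":1}
  squeeze: 20

```text
clock: 15.68
position: [647.7, -30.0, 152.1]
ee_rot: [-0.0, 0.717, 0.697, -0.0]
wrist_force: [-0.1, 0.1, -0.1]
grip_width: 85.2
finger_force: 0.0
```

Request:
servo_tool:
  plan:
    - {"x":0,"y":0,"z":-0.3,"yaw":0,"hand":1}
    - {"x":0,"y":0,"z":-0.6,"yaw":0,"hand":1}
    - {"x":0,"y":0,"z":-0.9,"yaw":0,"hand":1}
    - {"x":0,"y":0,"z":-0.9,"yaw":0,"hand":1}
    - {"x":0,"y":0,"z":-0.5,"yaw":0,"hand":1}
    - {"x":0,"y":0,"z":0,"yaw":0,"hand":1}
    - {"x":0,"y":0,"z":0,"yaw":0,"hand":1}

```text
clock: 16.55
position: [647.5, -29.9, 247.1]
ee_rot: [-0.001, 0.717, 0.697, -0.0]
wrist_force: [-0.9, -1.1, -0.9]
grip_width: 85.2
finger_force: 0.0
```

Run:
```python
from h import *
look(["glass"],tag="g")
a=cv2.imread("pics/side_g.png")
cv2.imwrite("pics/o7.png",cv2.resize(a[60:260,270:450],None,fx=3,fy=3))
```

```text
side glass box [(0.76, [643.3, -49.0, 92.4])]
side glass mark [(0.88, [647.5, -25.1, 154.5])]
top glass box []
top glass mark []
```

View pics/o7.png

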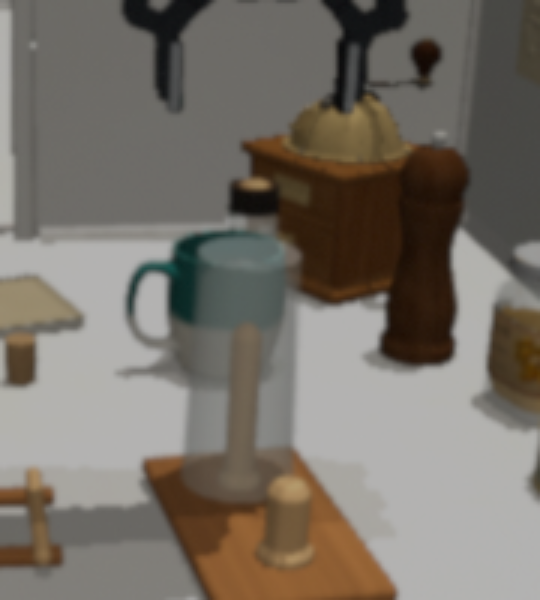

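The glass stands upright over the post with its rim on the board (≈238,480). The gripper is clear of it and the mug has not moved.

```bash
python3 -c "
from station import r
print(r.finish_job())"
```

```text
the job is handed in; nothing more can be done
None
```

The glass stands mouth down over the tall post with its rim on the board, and it was let go only after the rim touched down; the mug was left alone, and the job was handed in at about 17 s on the robot's clock, with no verdict reported back.

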